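# Stand the reclining tubes up in the slant rack

### The arm

A 7-joint arm with a two-finger parallel gripper is mounted at the origin on a cart in front of the work surface, level with it; the furniture and walls round the work are solid. World frame = base frame: x ahead of the robot, y to its left, z up, the work surface at z = 0. Lengths are in m, angles in rad, forces in N, time in s.
With the tool pointing down it reaches from about 0.425 to 0.875 m from the base axis. Payload 4.7 kg.
Tool frame: the origin (TCP) lies midway between the tips of the shut fingers; the grasp point (between the pads) lies 19 mm behind it; z points along the fingers, y is the direction in which the jaws open and shut (so a half turn about z gives the same grasp; the last joint's range is limited). The gripper opens to 87 mm and grips with 3 to 60 N. Pads are 19 mm wide; open, the fingers measure 117 mm over their backs; the gripper's body (75 mm by 190 mm) begins 51 mm behind the grasp point.
Start: joints at [1.287, 0.321, -0.07, 1.45, 0.023, 1.371, -0.057], TCP at [0.191, -0.621, 0.194] pointing down, gripper open.
Joint ranges: [-2.86, 2.86], [-0.3, 2.09], [-1.38, 1.24], [0.06, 2.45], [-1.56, 4.7], [0.09, 2.05], [-2.69, 2.69]. Speed limits (rad/s): [2.57, 2.57, 3.14, 3.14, 3.14, 3.14, 3.14].

### API

Orientations are given as a unit quaternion [x, y, z, w].
In Python, from rig import * gives the robot as it stands.
- The arm moves only by the shell command python3 -m handwheel 'ROWS'. ROWS is JSON, a list of rows, each an object of numbers: "rx", "ry", "rz": the turn, a rotation vector about the world's x, y, z each as a share of 45 degrees, from -1 to 1; "dx", "dy", "dz": the shift along the world's x, y, z each as a share of 10 cm, from -1 to 1; "grip": the opening, from 0 (shut) to 1 (fully open). A call has 1 to 20 rows; each row is the pose to reach, as a shift and turn from the pose commanded when the call began; what a row does not reach only later rows make up. A row lasts 1/8 s, in which the tool goes at most 62.5 mm and 10.7 degrees, less where a joint would pass 70% of its speed; a pose out of reach is approached as far as the arm can. A call with a number of a shift or a turn outside -1 to 1 is refused whole. A call with a gripper value outside its range is refused whole. The fingers move at their own pace and stop on an object; the grip force is fixed at half the most. Time passes only in rows, so rows that repeat a pose let the fingers close. It gives the time, the measured TCP pose, the force and the opening at its end, in the units of the state.
- state(): the state, without advancing time (a new reading comes with each control period).
- grab_frame(name): name is "side" or "top" or "wrist"; returns (picture, depth): 480x640x3 uint8, red, green, blue; 480x640 float32, m along the optical axis (not along the pixel's ray), 0 where there is no reading.
- camera_info(name): a dict with "fx", "fy", "cx", "cy" (pixels), "R" (3x3) and "t" (3): a world point X has camera coordinates R X + t. Camera axes: x right, y down, z forward; pixel columns grow to the right and rows downward; lengths in m; the calibration is good to about 2 mm. A picture is of the moment at which its call begins: read the wrist's pose just before it. camera_info takes no time and is no camera call; for the wrist camera it gives the pose at the moment of the call.
- finish_job(): hands the job in, once; it reports no verdict.
Trained networks look in the newest picture that a camera, given by its name, has taken for a name from the list of things; names that differ only in an ending like _2 or _b are one class to them, and where a whole thing is asked for, a point or a joint stands for the part that bears it (a point fixed in the world has none). Each returns a list of dicts, best first, with "confidence" (0 to 1); they miss things now and then, are a little off and sometimes report something else, mostly with a low value. They report only what shows in the picture. A call takes as long as a camera call. They do not tell look-alikes from the thing itself.
- regions_of(camera, thing): "mask" (480x640 bool, what is visible of it) and "pixel" ([row, column] in pixels, amid what is visible of it).
The state is a dict: "time": time; "joint_pos": joint angles; "joint_vel": joint speeds; "joint_efforts": joint torques, N m; "tool_pos": TCP position; "tcp_rot": TCP orientation; "contact_force": force on the tool from outside, world axes, zero at the start; "ft_torque": the same for the moment, N m; "opening": finger opening in m.
Only numpy, scipy, OpenCV 4.12 (cv2) and the standard library are available. Lean on these libraries where they do the work, as an engineer would, in place of code of your own. Each camera call takes 0.05 s, during which the arm holds its last target.

### The job

The slants have set: two of the four 50 ml tubes in the white slant rack still recline in the notches of its rest bar. Push each of these two up with the fingertips until it stands upright on its foot in its own well; do not lift or carry any tube. Leave the two tubes that already stand, and everything else on the bench, as they are, and finish with the hand clear.

Things in the scene. Friction and masses are not known exactly. Their poses are not given: they have to be found in the camera images.
- slant_rack: White slant rack, fixed, base 125 (x) x 268 (y) mm. Origin on the bench under the line of wells; x points to its back, y along the row, z up. Floor at z 8 mm. Four wells at x 0, y -96, -32, 32, 96 mm, one tube in each: rubber floor, 35 mm wide between 18 mm high webs, open toward -x. A reclining tube has its foot in its well and its barrel in a notch of the rest bar.
- rest_bar (a point): Middle of the top of the rack's notched rest bar, which runs along rack y at rack x -70 to -60 mm; teeth 74 mm above the bench, between them notches 35 mm wide and 9 mm deep that carry the tubes. A fingertip pushing a cap end toward rack +x must pass above the teeth, below the low edge of the cap's end, and rise with it.
- backboard (a point): Middle of the top front edge of the upright board behind the wells (rack x 19 mm, 86 mm above the bench). A foot may slide some mm in its well until it meets this board.
- tube_a: Clear 50 ml screw-cap tube, 122 mm tall, barrel 29 mm across, cap 35 mm across over the top 17 mm, flat foot 27 mm across, about 55 g. Origin: centre of its foot; z along the tube to the cap. At the start it reclines at 50 degrees to the bench, cap toward the robot, the low edge of the cap's end at rack x -92, z 99 mm; to be stood up. From about 13 degrees off upright it falls onto its foot by itself.
- tube_b: Clear 50 ml screw-cap tube, 122 mm tall, barrel 29 mm across, cap 35 mm across over the top 17 mm, flat foot 27 mm across, about 55 g. Origin: centre of its foot; z along the tube to the cap. At the start it reclines at 50 degrees to the bench, cap toward the robot, the low edge of the cap's end at rack x -92, z 99 mm; to be stood up. From about 13 degrees off upright it falls onto its foot by itself.
- tube_c: Clear 50 ml screw-cap tube, 122 mm tall, barrel 29 mm across, cap 35 mm across over the top 17 mm, flat foot 27 mm across, about 55 g. Origin: centre of its foot; z along the tube to the cap. Already stands upright in a well of the rack; leave it.
- tube_d: Clear 50 ml screw-cap tube, 122 mm tall, barrel 29 mm across, cap 35 mm across over the top 17 mm, flat foot 27 mm across, about 55 g. Origin: centre of its foot; z along the tube to the cap. Already stands upright in a well of the rack; leave it.
- beaker: Clear beaker, 52 mm across, 66 mm tall, origin under its centre, left of the rack. Leave it.
- vial: Small clear vial with white cap, 27 mm across, 56 mm tall, origin under its centre, right of the rack. Leave it.
- film_box: Pale carton, 45 x 115 x 45 mm (long along its own y), origin under its centre, right of the rack. Leave it.
- filter: Small white disc-shaped syringe filter, 26 mm across, 18 mm tall, origin under its centre, left in front of the rack. Leave it.
- marker: Marker pen, 130 mm long along its y, 12 mm thick, lying right in front. Leave it.
Not all that is in view belongs to the job. What is shaped like the tube_a but pink or red is not meant.

How it is judged:
By the outcome, as a careful person would: the job done as asked, in the order asked, and still so for the second after the job is handed in, with the robot touching nothing.
It also fails if it takes over 48 s, if anything falls off the work surface, if the arm or the gripper's body presses on something with over 40 N, if the wrist force passes 120 N, or if a joint passes its speed limit or range.

## Working session

There is one attempt and no reset: what is moved stays moved. The work goes in short steps, Python scripts to look and compute and a shell command to move; the robot and the scene stay as the last step left them, time stands still between calls to the robot, and variables do not carry over. Pictures are saved under pics/ and viewed, and the job is handed in when it is done.

```bash
mkdir -p pics; ls
python3 - <<'E'
from rig import *
import cv2
s=state(); print(s['time'],s['tool_pos'],s['tcp_rot'],s['opening'])
for n in ("side","top"):
    p,d=grab_frame(n); cv2.imwrite(f"pics/{n}0.png",p[:,:,::-1])
    c=camera_info(n); print(n,c)
E
```

```text
pics
0.0 [ 0.19048943 -0.62081817  0.19283552] [ 9.88931831e-01  1.48367450e-01 -1.95445668e-04 -9.46047415e-04] 0.08673307764685632
side {'fx': 618.8792551097547, 'fy': 618.8792551097547, 'cx': 313.6524801395056, 'cy': 240.57889040959222, 'R': array([[ 0.87401092, -0.48564772,  0.01584926],
       [-0.30145346, -0.56752476, -0.7661863 ],
       [ 0.38109148,  0.66487738, -0.64242303]]), 't': array([-0.54767961,  0.17158577,  1.16685768])}
top {'fx': 565.5961362312729, 'fy': 565.5961362312729, 'cx': 324.63120069674295, 'cy': 237.8092876368735, 'R': array([[-0.02859881, -0.99957924, -0.00484245],
       [-0.97845484,  0.02898472, -0.20441625],
       [ 0.20447059, -0.00110794, -0.97887208]]), 't': array([-0.09723585,  0.56325074,  1.14314534])}
```

View pics/top0.png

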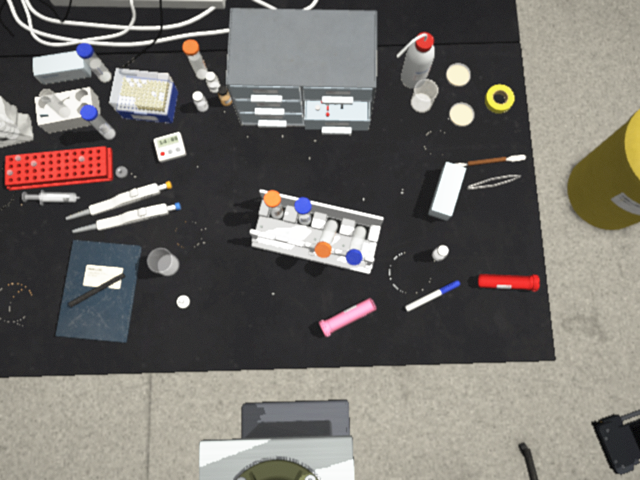

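View pics/side0.png

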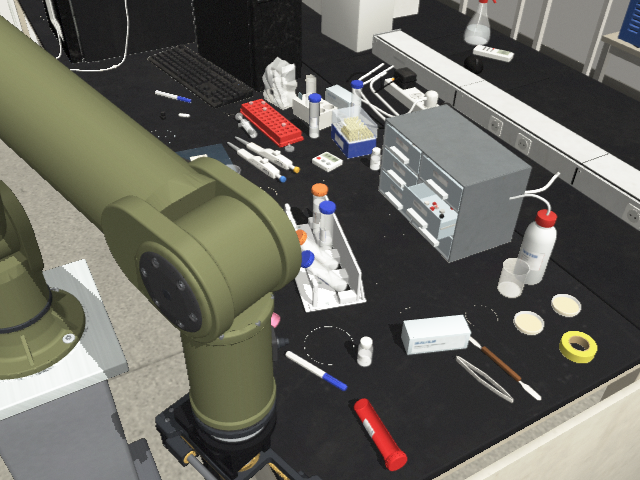

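The top view shows the rack at about (318,230). Two tubes stand, an orange cap at (272,199) and a blue one at (303,206). Two recline, orange at (323,250) and blue at (354,257). A pink look-alike lies at (348,316) and a red one at (508,283). Next I'll measure the rack.

```bash
cat > h.py <<'E'
import numpy as np, cv2
from rig import *
def cloud(d,c):
    v,u=np.mgrid[:480,:640]
    P=np.stack([(u-c['cx'])/c['fx']*d,(v-c['cy'])/c['fy']*d,d],-1)
    return (P-c['t'])@c['R']
def proj(X,c):
    q=np.atleast_2d(X)@c['R'].T+c['t']
    return np.c_[q[:,0]/q[:,2]*c['fx']+c['cx'],q[:,1]/q[:,2]*c['fy']+c['cy']]
E
python3 - <<'E'
from h import *
p,d=grab_frame("top"); c=camera_info("top"); np.savez("top0.npz",p=p,d=d)
W=cloud(d,c)
for th in ("slant_rack","tube_a"):
    for r in regions_of("top",th):
        m=r['mask']&(d>0); X=W[m]
        print(th,round(r['confidence'],2),r['pixel'],m.sum(),np.median(X,0).round(3),np.percentile(X,2,0).round(3),np.percentile(X,98,0).round(3))
        if th=="slant_rack": np.save(f"rackmask.npy",r['mask']) if r['confidence']>.5 else 0
for (v,u) in [(199,272),(206,303),(250,323),(257,354),(316,348)]: print(W[v,u].round(3))
cv2.imwrite("pics/crop0.png",cv2.resize(p[170:290,230:400,::-1],None,fx=4.5,fy=4.5,interpolation=cv2.INTER_CUBIC))
E
```

```text
slant_rack 0.94 [230.2, 313.6] 4889 [ 0.583 -0.089  0.011] [ 0.505 -0.223  0.003] [0.644 0.032 0.085]
tube_a 0.92 [280.6, 505.2] 778 [ 0.46  -0.505  0.026] [ 0.445 -0.563  0.012] [ 0.476 -0.446  0.034]
tube_a 0.86 [249.5, 357.3] 476 [ 0.532 -0.178  0.095] [ 0.498 -0.198  0.032] [ 0.585 -0.157  0.119]
tube_a 0.84 [314.7, 347.4] 771 [ 0.396 -0.158  0.027] [ 0.366 -0.212  0.002] [ 0.427 -0.104  0.034]
tube_a 0.77 [209.0, 303.4] 353 [ 0.607 -0.072  0.127] [ 0.599 -0.084  0.02 ] [ 0.629 -0.057  0.133]
tube_a 0.73 [261.3, 164.2] 651 [0.525 0.241 0.029] [ 0.498  0.209 -0.003] [0.546 0.258 0.068]
tube_a 0.69 [203.5, 275.8] 399 [ 0.624 -0.01   0.127] [ 0.615 -0.024  0.013] [0.646 0.007 0.133]
tube_a 0.65 [240.1, 326.9] 571 [ 0.552 -0.117  0.089] [ 0.514 -0.139  0.006] [ 0.606 -0.095  0.119]
tube_a 0.22 [232.6, 315.2] 5382 [ 0.583 -0.091  0.011] [ 0.504 -0.224  0.001] [0.646 0.034 0.087]
[ 0.628 -0.009  0.13 ]
[ 0.612 -0.072  0.132]
[ 0.524 -0.11   0.11 ]
[ 0.508 -0.172  0.111]
[ 0.396 -0.158  0.032]
```

View pics/crop0.png

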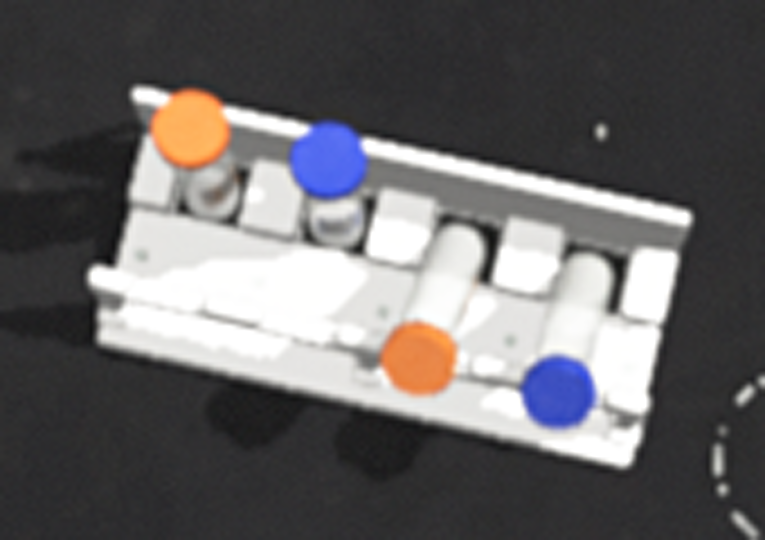

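The crop confirms it: the reclining tubes are orange at (323,250) and blue at (354,257), in the two right-hand wells (rack y -32 and -96). The pink and red shapes lie loose on the bench, outside the rack. Now I'll fit the rack pose from the backboard, base and caps.

Run:
```python
from h import *
z=np.load("top0.npz");p,d=z['p'],z['d'];c=camera_info("top");W=cloud(d,c)
m=np.load("rackmask.npy"); m=cv2.dilate(m.astype(np.uint8),np.ones((5,5)))>0
X=W[m&(d>0)]
B=X[(abs(X[:,2]-.086)<.006)&(X[:,0]+0.25*(-.09-X[:,1])*-1>0)]
# backboard top pts: those with z~.086 and far side
ang0=np.arctan2(-.628+.612,-.009+.072)
print("ang caps",)
# caps fit by colour
hsv=cv2.cvtColor(p,cv2.COLOR_RGB2HSV)
caps=[]
for (v,u) in [(199,272),(206,303),(250,323),(257,354)]:
    mm=np.zeros((480,640),bool); mm[v-14:v+15,u-14:u+15]=1
    h=int(hsv[v,u,0]); mm&=(abs(hsv[...,0].astype(int)-h)<6)&(hsv[...,1]>120)&(d>0)
    Y=W[mm]; 
    zt=Y[Y[:,2]>np.percentile(Y[:,2],90)-.006]
    print(len(Y),zt.mean(0).round(4),zt.min(0).round(3),zt.max(0).round(3), Y.min(0).round(3)); caps.append(zt.mean(0))
dv=caps[0]-caps[1]; yaw=np.arctan2(-dv[0],dv[1]) ; print("yaw caps",yaw,np.linalg.norm(dv))
for t in range(2):
    e=np.array([np.cos(yaw),np.sin(yaw)]); f=np.array([-e[1],e[0]])
    o=(caps[0][:2]-f*.096+caps[1][:2]-f*.032)/2
    r=(X[:,:2]-o)@np.c_[e,f]
    k=(abs(X[:,2]-.086)<.005)&(r[:,0]>.008)&(r[:,0]<.035)
    print(k.sum(), "board x range",np.percentile(r[k],[3,50,97],0).round(4))
    pf=np.polyfit(r[k,1],r[k,0],1); print("slope",pf)
    yaw-=np.arctan(pf[0])
print("yaw",yaw,"o",o)
hgh=X[:,2]<.03
rr=(X[:,:2]-o)@np.c_[e,f]
print("base ext",np.percentile(rr[X[:,2]>.004],[.5,99.5],0).round(4))
k=(abs(X[:,2]-.074)<.005)&(rr[:,0]<-.04)&(rr[:,0]>-.09)
print("bar",k.sum(),np.percentile(rr[k],[3,50,97],0).round(4))
# reproject model
o3=lambda a,b,zz: np.r_[o+e*a+f*b,zz]
for b in(-.032,-.096): print("target cap low edge",o3(-.092,b,.099).round(4))
pic=p[:,:,::-1].copy(); big=cv2.resize(pic[170:290,230:400],None,fx=4.5,fy=4.5,interpolation=cv2.INTER_CUBIC)
def dr(a,col):
    q=((proj(np.array([o3(*t) for t in a]),c)-[230,170]+.5)*4.5).astype(np.int32); cv2.polylines(big,[q],False,col,1)
dr([(.019,-.134,.086),(.019,.134,.086)],(0,0,255))
dr([(-.06,-.134,.074),(-.06,.134,.074)],(0,255,0));dr([(-.07,-.134,.074),(-.07,.134,.074)],(0,255,0))
for y in(-.096,-.032,.032,.096): dr([(0,y,.008),(-.09,y,.008)],(255,0,255))
th=np.deg2rad(50)
for y in(-.032,-.096):
    dr([(-.092,y-.0175,.099),(-.092,y+.0175,.099),(-.065,y,.122)],(0,255,255))
cv2.imwrite("pics/fit.png",big); np.savez("rack.npz",o=o,yaw=yaw)
```

```text
ang caps
202 [ 0.6301 -0.0087  0.1302] [ 0.614 -0.024  0.127] [0.646 0.007 0.136] [ 0.614 -0.025  0.124]
220 [ 0.614  -0.0707  0.1297] [ 0.598 -0.086  0.126] [ 0.632 -0.054  0.135] [ 0.598 -0.088 -0.002]
200 [ 0.5314 -0.1101  0.1155] [ 0.521 -0.124  0.111] [ 0.54  -0.094  0.121] [ 0.512 -0.124  0.098]
187 [ 0.514  -0.1715  0.1153] [ 0.501 -0.185  0.111] [ 0.522 -0.155  0.123] [ 0.495 -0.186  0.096]
yaw caps -0.25442307679608883 0.06402357150378997
279 board x range [[ 0.0188 -0.1269]
 [ 0.0214 -0.0252]
 [ 0.0253  0.1276]]
slope [0.00685202 0.02183807]
279 board x range [[ 0.0192 -0.1267]
 [ 0.0222 -0.0251]
 [ 0.0257  0.1278]]
slope [4.50652908e-06 2.22761540e-02]
yaw -0.261279494755297 o [ 0.6054995  -0.10151284]
base ext [[-0.0869 -0.1321]
 [ 0.0252  0.133 ]]
bar 241 [[-0.0693 -0.1283]
 [-0.0647  0.0032]
 [-0.0593  0.1291]]
target cap low edge [ 0.5084 -0.1087  0.099 ]
target cap low edge [ 0.4918 -0.1705  0.099 ]
```

View pics/fit.png

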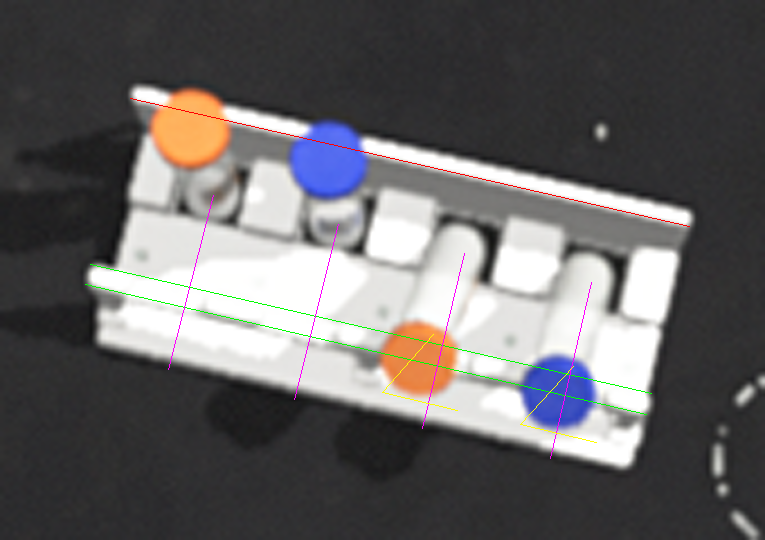

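Rack fit: origin (0.6055, -0.1015), yaw -15°. I'll push with the fingers pointing down and nearly shut, jaws along rack y. First I'll travel to a spot in front of the blue tube: TCP about (0.46, -0.16), turned -32° about z.

```bash
python3 -m handwheel '[{"dx":0.27,"dy":0.46,"rz":-0.18,"grip":0.12},{"dx":0.54,"dy":0.92,"rz":-0.36,"grip":0.12},{"dx":0.54,"dy":0.92,"rz":-0.36,"grip":0.12}]'
python3 -m handwheel '[{"dx":0.27,"dy":0.46,"rz":-0.18,"grip":0.12},{"dx":0.54,"dy":0.92,"rz":-0.36,"grip":0.12},{"dx":0.54,"dy":0.92,"rz":-0.36,"grip":0.12}]'
python3 -m handwheel '[{"dx":0.27,"dy":0.46,"grip":0.12},{"dx":0.54,"dy":0.92,"grip":0.12},{"dx":0.54,"dy":0.92,"grip":0.12}]'
python3 -m handwheel '[{"dx":0.27,"dy":0.46,"grip":0.12},{"dx":0.54,"dy":0.92,"grip":0.12},{"dx":0.54,"dy":0.92,"grip":0.12}]'
python3 -m handwheel '[{"dx":0.27,"dy":0.46,"grip":0.12},{"dx":0.54,"dy":0.92,"grip":0.12},{"dx":0.54,"dy":0.92,"grip":0.12},{"dx":0.54,"dy":0.92,"grip":0.12}]'
cat >> h.py <<'E'
def rk():
    z=np.load("rack.npz"); y=float(z['yaw']); o=z['o']
    s=state(); r=s['tool_pos'][:2]-o
    print("t",round(s['time'],2),"rack xyz mm",(1e3*np.r_[np.cos(y)*r[0]+np.sin(y)*r[1],-np.sin(y)*r[0]+np.cos(y)*r[1],s['tool_pos'][2]]).round(1),"world",s['tool_pos'].round(4),"F",s['contact_force'].round(1),"open",round(s['opening'],4))
    from scipy.spatial.transform import Rotation as R
    M=R.from_quat(s['tcp_rot']).as_matrix(); print("toolx yaw",np.degrees(np.arctan2(M[1,0],M[0,0])).round(1),"z",M[:,2].round(3))
E
python3 -c "
from h import *
rk()"
```

```text
t 0.25 rack xyz mm [-266.6 -609.2  193.5] world [ 0.1906 -0.6212  0.1935] F [ 0.9 -0.6 -0.2] open 0.087
toolx yaw 17.1 z [-0.     0.001 -1.   ]invalid input at $[0]: expected keys rx, ry, rz, dx, dy, dz, grip
invalid input at $[0]: expected keys rx, ry, rz, dx, dy, dz, grip
invalid input at $[0]: expected keys rx, ry, rz, dx, dy, dz, grip
invalid input at $[0]: expected keys rx, ry, rz, dx, dy, dz, grip
invalid input at $[0]: expected keys rx, ry, rz, dx, dy, dz, grip
```

All seven keys are needed in every row.

```bash
python3 -m handwheel '[{"dx":0.27,"dy":0.46,"dz":0,"rx":0,"ry":0,"rz":-0.18,"grip":0.12},{"dx":0.54,"dy":0.92,"dz":0,"rx":0,"ry":0,"rz":-0.36,"grip":0.12},{"dx":0.54,"dy":0.92,"dz":0,"rx":0,"ry":0,"rz":-0.36,"grip":0.12}]'
python3 -m handwheel '[{"dx":0.27,"dy":0.46,"dz":0,"rx":0,"ry":0,"rz":-0.18,"grip":0.12},{"dx":0.54,"dy":0.92,"dz":0,"rx":0,"ry":0,"rz":-0.36,"grip":0.12},{"dx":0.54,"dy":0.92,"dz":0,"rx":0,"ry":0,"rz":-0.36,"grip":0.12}]'
python3 -c "
from h import *
rk()"
```

```text
time: 0.62
tool_pos: [0.2488, -0.5256, 0.1943]
tcp_rot: [1.0, 0.011, 0.001, -0.001]
contact_force: [-0.2, -0.8, 0.1]
opening: 0.0647
time: 1.0
tool_pos: [0.3017, -0.4343, 0.1944]
tcp_rot: [0.992, -0.13, 0.001, -0.0]
contact_force: [0.1, -1.0, -0.9]
opening: 0.0351
t 1.0 rack xyz mm [-207.5 -400.   194.4] world [ 0.3017 -0.4343  0.1944] F [ 0.1 -1.  -0.9] open 0.0351
toolx yaw -14.9 z [ 0.001  0.    -1.   ]
```

```bash
python3 -m handwheel '[{"dx":0.27,"dy":0.46,"dz":0,"rx":0,"ry":0,"rz":0,"grip":0.12},{"dx":0.53,"dy":0.91,"dz":0,"rx":0,"ry":0,"rz":0,"grip":0.12}]'
python3 -m handwheel '[{"dx":0.27,"dy":0.46,"dz":0,"rx":0,"ry":0,"rz":0,"grip":0.12},{"dx":0.53,"dy":0.91,"dz":0,"rx":0,"ry":0,"rz":0,"grip":0.12}]'
python3 -m handwheel '[{"dx":0.27,"dy":0.46,"dz":0,"rx":0,"ry":0,"rz":0,"grip":0.12},{"dx":0.53,"dy":0.91,"dz":0,"rx":0,"ry":0,"rz":0,"grip":0.12},{"dx":0.53,"dy":0.91,"dz":0,"rx":0,"ry":0,"rz":0,"grip":0.12}]'
python3 - <<'E'
from h import *
rk()
p,d=grab_frame("wrist"); cv2.imwrite("pics/w1.png",p[:,:,::-1])
p,d=grab_frame("top"); cv2.imwrite("pics/t1.png",p[120:340,180:470,::-1])
E
```

```text
time: 1.25
tool_pos: [0.3515, -0.347, 0.1941]
tcp_rot: [0.991, -0.134, 0.0, 0.0]
contact_force: [0.7, -0.0, 0.1]
opening: 0.0158
time: 1.5
tool_pos: [0.4051, -0.2556, 0.1942]
tcp_rot: [0.991, -0.134, 0.0, 0.0]
contact_force: [-0.5, 0.2, 0.0]
opening: 0.0105
time: 1.88
tool_pos: [0.4598, -0.1614, 0.1944]
tcp_rot: [0.992, -0.13, 0.001, -0.0]
contact_force: [-0.3, -1.5, -0.8]
opening: 0.0105
t 1.88 rack xyz mm [-125.3  -95.5  194.4] world [ 0.4598 -0.1614  0.1944] F [-0.3 -1.5 -0.8] open 0.0105
toolx yaw -14.9 z [ 0.001  0.001 -1.   ]
```

View pics/w1.png

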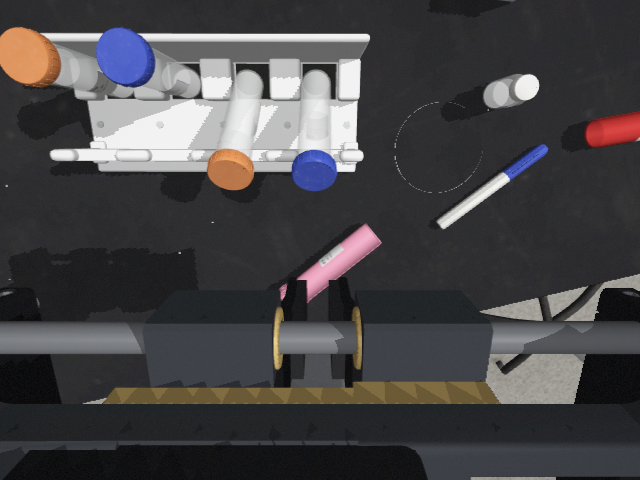

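View pics/t1.png

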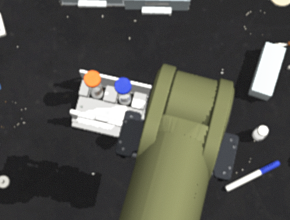

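The wrist view shows the fingertips at column ~319 lined up with the blue cap at (314,170). The pink look-alike at (335,262) lies well below the tip height I'll use. Lowering to z 0.086.

```bash
python3 -m handwheel '[{"dx":0,"dy":0.02,"dz":-0.5,"rx":0,"ry":0,"rz":0,"grip":0.12},{"dx":0,"dy":0.02,"dz":-0.98,"rx":0,"ry":0,"rz":0,"grip":0.12},{"dx":0,"dy":0.02,"dz":-0.98,"rx":0,"ry":0,"rz":0,"grip":0.12}]'
python3 -m handwheel '[{"dx":0,"dy":0,"dz":-0.10,"rx":0,"ry":0,"rz":0,"grip":0.12},{"dx":0,"dy":0,"dz":-0.10,"rx":0,"ry":0,"rz":0,"grip":0.12}]'
python3 - <<'E'
from h import *
rk()
p,d=grab_frame("wrist"); cv2.imwrite("pics/w2.png",p[:,:,::-1])
p,d=grab_frame("side"); cv2.imwrite("pics/s2.png",cv2.resize(p[170:350,220:460,::-1],None,fx=3,fy=3))
E
```

```text
time: 2.35
tool_pos: [0.4537, -0.1636, 0.0928]
tcp_rot: [0.991, -0.135, -0.004, -0.001]
contact_force: [0.1, 0.7, 1.0]
opening: 0.0106
time: 2.6
tool_pos: [0.4584, -0.1634, 0.0871]
tcp_rot: [0.991, -0.134, 0.001, 0.0]
contact_force: [-0.1, -0.0, 0.6]
opening: 0.0105
t 2.6 rack xyz mm [-126.2  -97.8   87.1] world [ 0.4584 -0.1634  0.0871] F [-0.1 -0.   0.6] open 0.0105
toolx yaw -15.4 z [ 0.002 -0.001 -1.   ]
```

View pics/w2.png

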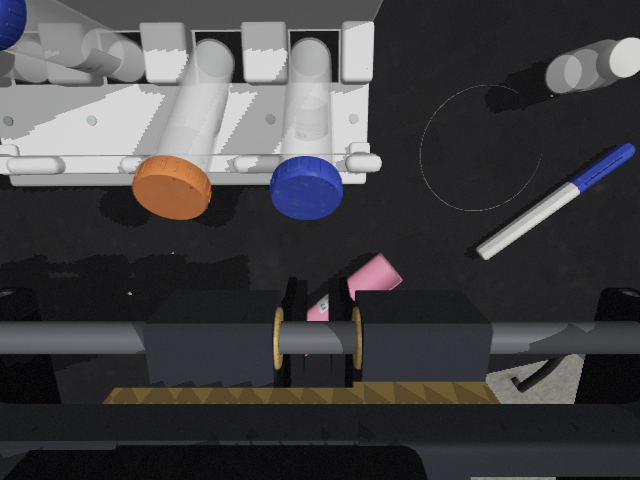

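View pics/s2.png

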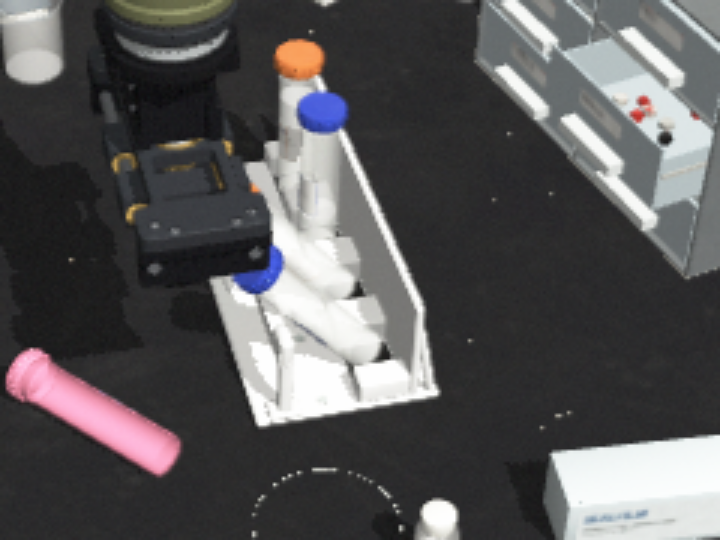

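The blue cap is at column 306 and the fingers at 320, so the hand is about 4 mm too far right. I'll correct that on the approach, then push slowly along rack +x while rising.

```bash
python3 -m handwheel '[{"dx":0.1,"dy":0.0,"dz":0,"rx":0,"ry":0,"rz":0,"grip":0.12},{"dx":0.2,"dy":-0.01,"dz":0,"rx":0,"ry":0,"rz":0,"grip":0.12},{"dx":0.2,"dy":-0.01,"dz":0,"rx":0,"ry":0,"rz":0,"grip":0.12}]'
python3 -c "
from h import *
rk()"
python3 -m handwheel '[{"dx":0.05,"dy":-0.013,"dz":0,"rx":0,"ry":0,"rz":0,"grip":0.12},{"dx":0.10,"dy":-0.026,"dz":0.02,"rx":0,"ry":0,"rz":0,"grip":0.12},{"dx":0.15,"dy":-0.039,"dz":0.04,"rx":0,"ry":0,"rz":0,"grip":0.12},{"dx":0.2,"dy":-0.052,"dz":0.06,"rx":0,"ry":0,"rz":0,"grip":0.12},{"dx":0.25,"dy":-0.065,"dz":0.08,"rx":0,"ry":0,"rz":0,"grip":0.12},{"dx":0.30,"dy":-0.078,"dz":0.1,"rx":0,"ry":0,"rz":0,"grip":0.12},{"dx":0.30,"dy":-0.078,"dz":0.1,"rx":0,"ry":0,"rz":0,"grip":0.12}]'
python3 - <<'E'
from h import *
rk()
p,d=grab_frame("wrist"); cv2.imwrite("pics/w3.png",p[:,:,::-1])
p,d=grab_frame("side"); cv2.imwrite("pics/s3.png",cv2.resize(p[170:350,220:460,::-1],None,fx=3,fy=3))
E
```

```text
time: 3.08
tool_pos: [0.4789, -0.1632, 0.0862]
tcp_rot: [0.991, -0.133, 0.0, -0.0]
contact_force: [-0.6, 1.4, -0.7]
opening: 0.0107
t 3.08 rack xyz mm [-106.4  -92.3   86.2] world [ 0.4789 -0.1632  0.0862] F [-0.6  1.4 -0.7] open 0.0107
toolx yaw -15.3 z [ 0.001  0.    -1.   ]
time: 3.95
tool_pos: [0.5082, -0.1713, 0.0962]
tcp_rot: [0.991, -0.133, 0.0, -0.0]
contact_force: [0.3, 0.6, -0.1]
opening: 0.0106
t 3.95 rack xyz mm [-76.  -92.5  96.2] world [ 0.5082 -0.1713  0.0962] F [ 0.3  0.6 -0.1] open 0.0106
toolx yaw -15.3 z [ 0. -0. -1.]
```

View pics/w3.png

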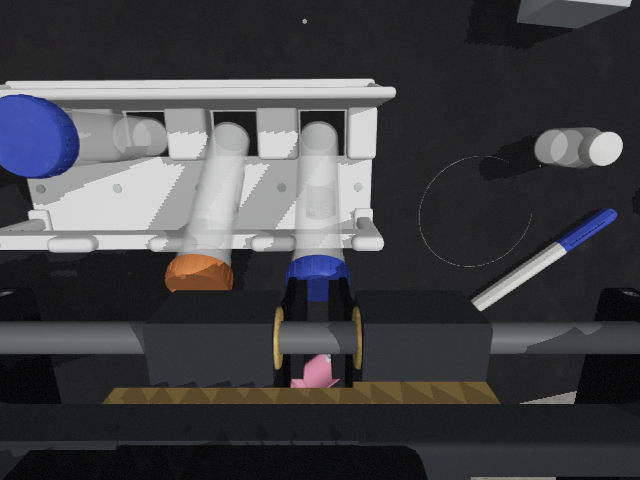

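View pics/s3.png

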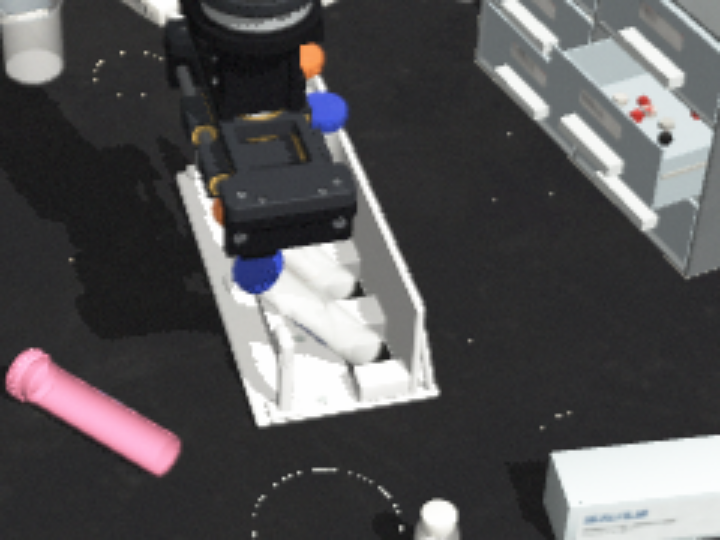

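The blue cap doesn't seem to have moved and there's no contact force. I'll measure the cap again before going on.

Run:
```python
from h import *
rk()
z=np.load("rack.npz");o=z['o'];y=float(z['yaw'])
E=np.array([[np.cos(y),-np.sin(y)],[np.sin(y),np.cos(y)]])
for n in("wrist","side"):
    p,d=grab_frame(n);c=camera_info(n);W=cloud(d,c)
    hsv=cv2.cvtColor(p,cv2.COLOR_RGB2HSV)
    for nm,lo,hi in(("blue",112,128),("orange",5,16)):
        m=(hsv[...,0]>=lo)&(hsv[...,0]<=hi)&(hsv[...,1]>130)&(d>0)
        r=np.dstack([(W[...,:2]-o)@E,W[...,2]])
        for b in(-.096,-.032):
            mm=m&(abs(r[...,1]-b)<.025)&(r[...,0]<0)&(r[...,0]>-.13)&(r[...,2]>.05)
            if mm.sum()>20:
                Y=r[mm]*1e3; print(n,nm,b,mm.sum(),"min",np.percentile(Y,2,0).round(),"max",np.percentile(Y,98,0).round(),"lowest-x pt",Y[Y[:,0]<np.percentile(Y[:,0],5)].mean(0).round())
    if n=="wrist":
        np.savez("w3.npz",p=p,d=d)
        for (v,u) in [(300,292),(300,345),(285,292),(330,300),(400,295)]: print((v,u),(r[v,u]*1e3).round(),p[v,u])
        cv2.imwrite("pics/w3c.png",cv2.resize(p[230:430,220:420,::-1],None,fx=3,fy=3,interpolation=cv2.INTER_CUBIC))
```

```text
t 4.05 rack xyz mm [-76.6 -92.6  95.9] world [ 0.5076 -0.1711  0.0959] F [0.4 1.6 0.4] open 0.011
toolx yaw -15.3 z [-0.  0. -1.]
wrist blue -0.096 1884 min [ -88. -110.  101.] max [-53. -78. 238.] lowest-x pt [-88. -94. 102.]
wrist blue -0.032 93 min [-73. -56. 196.] max [-46. -14. 243.] lowest-x pt [-73. -14. 198.]
wrist orange -0.032 2156 min [-79. -46. 106.] max [-58. -15. 120.] lowest-x pt [-79. -30. 108.]
(300, 292) [-65. -83. 151.] [13 12 17]
(300, 345) [ -66. -105.  150.] [15 15 16]
(285, 292) [-66. -82. 134.] [11 11 12]
(330, 300) [-44. -90. 211.] [90 92 96]
(400, 295) [-53. -89. 224.] [86 72 41]
side blue -0.096 155 min [ -87. -111.  100.] max [-60. -85. 122.] lowest-x pt [-87. -95. 105.]
side orange -0.096 21 min [-112. -110.  263.] max [-47. -88. 413.] lowest-x pt [-112.  -94.  406.]
```

View pics/w3c.png

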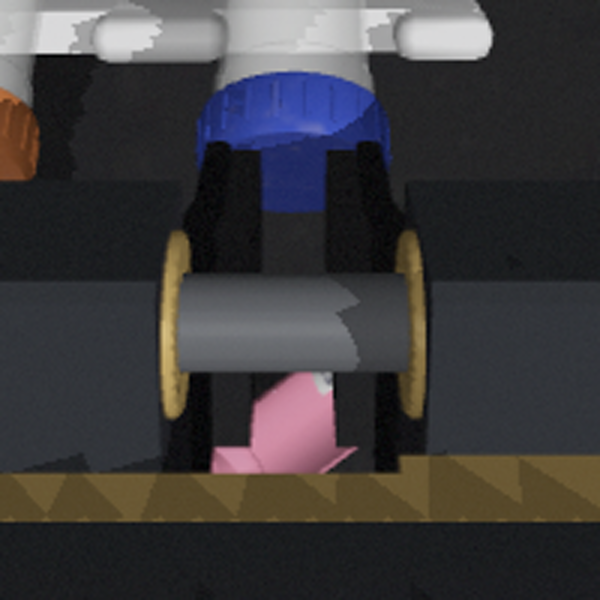

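Run:
```python
from h import *
s=state();T=s['tool_pos']
from scipy.spatial.transform import Rotation as R
M=R.from_quat(s['tcp_rot']).as_matrix()
c=camera_info("side"); cw=camera_info("wrist")
print("wrist cam in tool",(M.T@(-cw['R'].T@cw['t']-T)).round(3),"axis in tool",(M.T@cw['R'][2]).round(3))
p,d=grab_frame("side");W=cloud(d,c)
big=cv2.resize(p[180:300,260:400,::-1],None,fx=5,fy=5,interpolation=cv2.INTER_CUBIC)
for k in range(0,90,10):
    for w in(-.0053,.0053):
        X=T-M[:,2]*k/1e3+M[:,1]*w; q=proj(X,c)[0]
        cv2.circle(big,tuple(((q-[260,180]+.5)*5).astype(int)),3,(0,255,0) if k else (0,0,255),-1)
cv2.imwrite("pics/s4.png",big)
pw,dw=grab_frame("wrist");q=proj(np.array([T-M[:,2]*k/1e3 for k in range(0,80,20)]),cw);print(q.round())
Z=np.load("rack.npz");o=Z['o'];y=float(Z['yaw']);E=np.array([[np.cos(y),-np.sin(y)],[np.sin(y),np.cos(y)]])
Ww=cloud(dw,cw)
for u in(292,310,340):
    print(u,[ (v,*(np.r_[(Ww[v,u,:2]-o)@E,Ww[v,u,2]]*1e3).round().astype(int)) for v in range(262,318,6)])
```

```text
wrist cam in tool [ 0.077  0.001 -0.191] axis in tool [-0.28   0.001  0.96 ]
[[315. 276.]
 [315. 291.]
 [315. 308.]
 [315. 331.]]
292 [(262, np.int64(-63), np.int64(-81), np.int64(111)), (268, np.int64(-65), np.int64(-81), np.int64(113)), (274, np.int64(-68), np.int64(-81), np.int64(115)), (280, np.int64(-66), np.int64(-82), np.int64(128)), (286, np.int64(-65), np.int64(-82), np.int64(136)), (292, np.int64(-66), np.int64(-83), np.int64(142)), (298, np.int64(-66), np.int64(-83), np.int64(148)), (304, np.int64(-67), np.int64(-83), np.int64(151)), (310, np.int64(-67), np.int64(-83), np.int64(156)), (316, np.int64(-66), np.int64(-84), np.int64(162))]
310 [(262, np.int64(-61), np.int64(-90), np.int64(116)), (268, np.int64(-63), np.int64(-90), np.int64(119)), (274, np.int64(-66), np.int64(-90), np.int64(120)), (280, np.int64(-72), np.int64(-90), np.int64(114)), (286, np.int64(-76), np.int64(-90), np.int64(112)), (292, np.int64(-81), np.int64(-90), np.int64(107)), (298, np.int64(-88), np.int64(-89), np.int64(100)), (304, np.int64(-142), np.int64(-87), np.int64(0)), (310, np.int64(-147), np.int64(-87), np.int64(1)), (316, np.int64(-154), np.int64(-87), np.int64(0))]
340 [(262, np.int64(-62), np.int64(-106), np.int64(113)), (268, np.int64(-64), np.int64(-105), np.int64(116)), (274, np.int64(-68), np.int64(-105), np.int64(116)), (280, np.int64(-66), np.int64(-105), np.int64(128)), (286, np.int64(-65), np.int64(-104), np.int64(137)), (292, np.int64(-66), np.int64(-104), np.int64(141)), (298, np.int64(-67), np.int64(-104), np.int64(146)), (304, np.int64(-67), np.int64(-103), np.int64(151)), (310, np.int64(-67), np.int64(-103), np.int64(156)), (316, np.int64(-67), np.int64(-103), np.int64(162))]
```

View pics/s4.png

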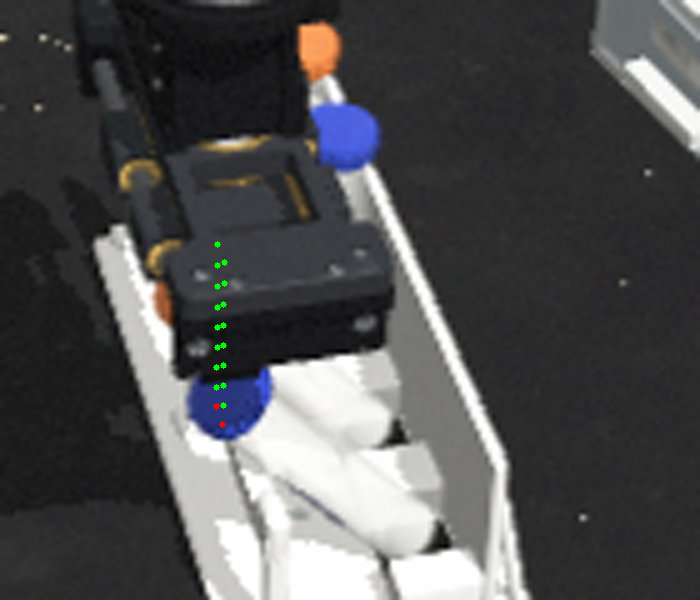

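The wrist view suggests the visible fingertips end well above the reported TCP. I'll check the gripper's geometry against both cameras.

Run:
```python
from h import *
from scipy.spatial.transform import Rotation as R
s=state();T=s['tool_pos'];M=R.from_quat(s['tcp_rot']).as_matrix()
for n in("side","wrist"):
    p,d=grab_frame(n);c=camera_info(n);W=(cloud(d,c)-T)@M*1e3
    dark=(p.max(2)<75)&(d>0)&(abs(W[...,0])<45)&(abs(W[...,1])<120)&(W[...,2]>-160)&(W[...,2]<15)
    for lo in range(-160,15,10):
        k=dark&(W[...,2]>=lo)&(W[...,2]<lo+10)
        if k.sum()>5: print(n,lo,k.sum(),"x",np.percentile(W[k][:,0],[2,98]).round(),"y",np.percentile(W[k][:,1],[2,98]).round())
```

```text
side -160 162 x [-23.  27.] y [-29.  18.]
side -150 785 x [-35.  34.] y [-84.  95.]
side -140 453 x [-36.  33.] y [-72.  96.]
side -130 542 x [-36.  37.] y [-79.  94.]
side -120 252 x [-37.  35.] y [-82.  89.]
side -110 217 x [-37.  36.] y [-82.  89.]
side -100 21 x [-33.  29.] y [-82.  86.]
side -40 17 x [-10.  10.] y [12. 17.]
wrist -150 26114 x [19. 27.] y [-52.  55.]
wrist -140 21896 x [25. 27.] y [-56.  60.]
wrist -130 16441 x [23. 38.] y [-36.  38.]
wrist -120 12434 x [11. 38.] y [-78.  80.]
wrist -110 8184 x [ 1. 38.] y [-79.  82.]
wrist -100 587 x [-1. 36.] y [-79.  81.]
wrist -90 173 x [-9.  8.] y [-9. 11.]
wrist -80 746 x [-9. 12.] y [-9. 11.]
wrist -70 482 x [ 9. 12.] y [-12.  15.]
wrist -60 576 x [ 4. 12.] y [-13.  16.]
wrist -50 443 x [-1. 12.] y [-13.  15.]
wrist -40 336 x [-8. 12.] y [-13.  15.]
wrist -30 55 x [-7. 11.] y [-11.  15.]
wrist -20 41 x [-5. 12.] y [-15.  18.]
wrist -10 39 x [-13.  16.] y [-48.  17.]
wrist 0 10 x [ 8. 16.] y [-50.  10.]
```

Both cameras agree that the real fingertips are about 30 mm behind the reported TCP. The body also starts at -100 mm instead of -70. So the fingers passed just above the cap and touched nothing. I'll back off, go 30 mm lower than I first planned, and check the tip height there.

```bash
python3 -m handwheel '[{"dx":-0.24,"dy":0.065,"dz":0.02,"rx":0,"ry":0,"rz":0,"grip":0.12},{"dx":-0.48,"dy":0.13,"dz":0.0,"rx":0,"ry":0,"rz":0,"grip":0.12},{"dx":-0.48,"dy":0.13,"dz":-0.2,"rx":0,"ry":0,"rz":0,"grip":0.12},{"dx":-0.48,"dy":0.13,"dz":-0.36,"rx":0,"ry":0,"rz":0,"grip":0.12},{"dx":-0.48,"dy":0.13,"dz":-0.36,"rx":0,"ry":0,"rz":0,"grip":0.12}]'
python3 - <<'E'
from h import *
from scipy.spatial.transform import Rotation as R
rk()
s=state();T=s['tool_pos'];M=R.from_quat(s['tcp_rot']).as_matrix()
z=np.load("rack.npz");o=z['o'];y=float(z['yaw']);E=np.array([[np.cos(y),-np.sin(y)],[np.sin(y),np.cos(y)]])
for n in("side","wrist"):
    p,d=grab_frame(n);c=camera_info(n);W0=cloud(d,c);W=(W0-T)@M*1e3
    dark=(p.max(2)<75)&(d>0)&(abs(W[...,0])<14)&(abs(W[...,1])<22)&(W[...,2]>-100)&(W[...,2]<15)
    for lo in range(-100,15,5):
        k=dark&(W[...,2]>=lo)&(W[...,2]<lo+5)
        if k.sum()>2: print(n,lo,k.sum(),"x",np.percentile(W[k][:,0],[2,98]).round(),"y",np.percentile(W[k][:,1],[2,98]).round())
    cv2.imwrite(f"pics/{n}5.png",cv2.resize(p[180:300,260:400,::-1],None,fx=5,fy=5) if n=="side" else p[:,:,::-1])
E
```

```text
time: 4.97
tool_pos: [0.4586, -0.1578, 0.0586]
tcp_rot: [0.991, -0.133, -0.001, -0.001]
contact_force: [-0.2, 0.3, -0.6]
opening: 0.0107
t 4.97 rack xyz mm [-127.3  -92.3   58.6] world [ 0.4586 -0.1578  0.0586] F [-0.2  0.3 -0.6] open 0.0107
toolx yaw -15.3 z [-0.003  0.001 -1.   ]
wrist -100 114 x [ 2. 14.] y [-9. 11.]
wrist -95 103 x [-3. 12.] y [-9. 11.]
wrist -90 98 x [-6.  8.] y [-9. 11.]
wrist -85 166 x [-8.  5.] y [-9. 11.]
wrist -80 569 x [-8.  2.] y [-9. 11.]
wrist -75 105 x [-7. 13.] y [-11.  14.]
wrist -70 264 x [10. 13.] y [-12.  14.]
wrist -65 248 x [11. 13.] y [-13.  15.]
wrist -60 288 x [ 7. 13.] y [-14.  16.]
wrist -55 259 x [ 4. 13.] y [-13.  15.]
wrist -50 220 x [-1. 13.] y [-12.  15.]
wrist -45 214 x [ 5. 13.] y [-13.  15.]
wrist -40 167 x [11. 13.] y [-13.  15.]
wrist -35 172 x [-7. 13.] y [-12.  15.]
wrist -30 6 x [ 0. 12.] y [-11.  14.]
```

View pics/side5.png

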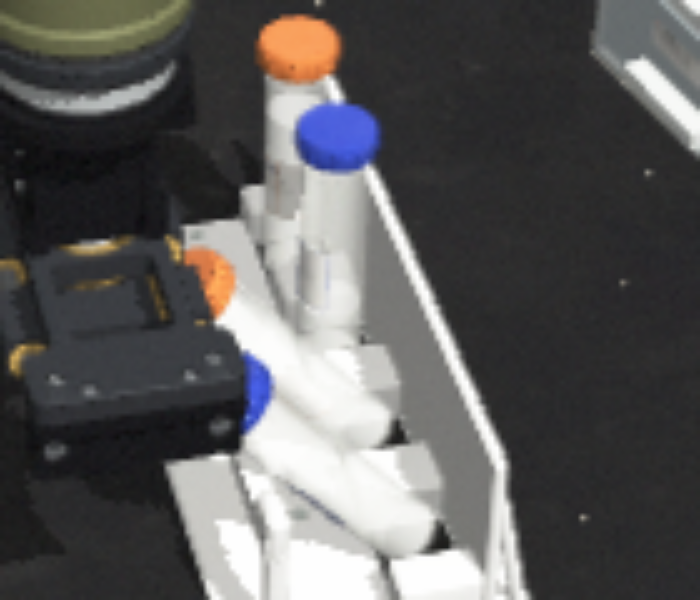

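View pics/wrist5.png

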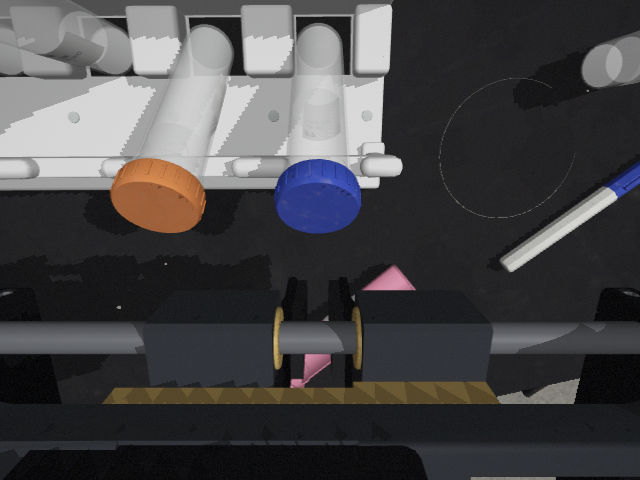

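The cap is centred on the fingers (318 vs 320) and the tips really are at z ≈ 90 mm. I'll go 4 mm lower and push.

```bash
python3 -m handwheel '[{"dx":0.07,"dy":-0.018,"dz":-0.04,"rx":0,"ry":0,"rz":0,"grip":0.12},{"dx":0.14,"dy":-0.036,"dz":-0.04,"rx":0,"ry":0,"rz":0,"grip":0.12},{"dx":0.2,"dy":-0.052,"dz":-0.04,"rx":0,"ry":0,"rz":0,"grip":0.12},{"dx":0.25,"dy":-0.065,"dz":-0.03,"rx":0,"ry":0,"rz":0,"grip":0.12},{"dx":0.30,"dy":-0.078,"dz":-0.01,"rx":0,"ry":0,"rz":0,"grip":0.12},{"dx":0.35,"dy":-0.091,"dz":0.01,"rx":0,"ry":0,"rz":0,"grip":0.12},{"dx":0.35,"dy":-0.091,"dz":0.01,"rx":0,"ry":0,"rz":0,"grip":0.12}]'
python3 - <<'E'
from h import *
rk()
p,d=grab_frame("wrist"); cv2.imwrite("pics/w6.png",p[:,:,::-1])
p,d=grab_frame("side"); cv2.imwrite("pics/s6.png",cv2.resize(p[180:300,260:400,::-1],None,fx=5,fy=5))
E
```

```text
time: 5.95
tool_pos: [0.4953, -0.1674, 0.0613]
tcp_rot: [0.991, -0.133, 0.0, 0.0]
contact_force: [-1.2, -0.6, 0.1]
opening: 0.0103
t 5.95 rack xyz mm [-89.5 -92.1  61.3] world [ 0.4953 -0.1674  0.0613] F [-1.2 -0.6  0.1] open 0.0103
toolx yaw -15.3 z [ 0.001 -0.    -1.   ]
```

View pics/w6.png

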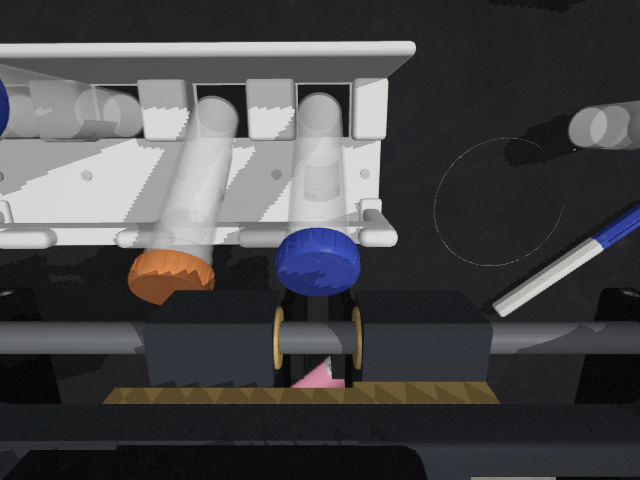

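View pics/s6.png

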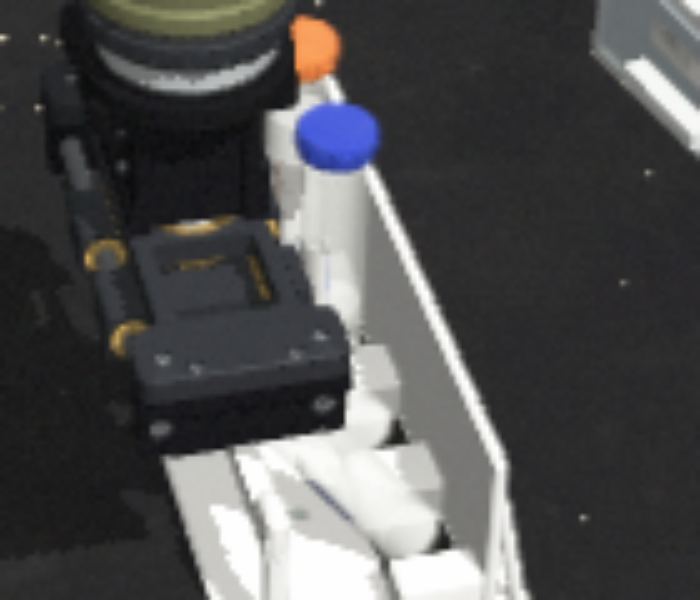

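The cap is now being pushed: the blue one is ahead of the orange, with about 1 N of force. Continuing to about 8° off upright.

```bash
python3 -m handwheel '[{"dx":0.05,"dy":-0.013,"dz":0.03,"rx":0,"ry":0,"rz":0,"grip":0.12},{"dx":0.10,"dy":-0.026,"dz":0.06,"rx":0,"ry":0,"rz":0,"grip":0.12},{"dx":0.15,"dy":-0.039,"dz":0.09,"rx":0,"ry":0,"rz":0,"grip":0.12},{"dx":0.2,"dy":-0.052,"dz":0.12,"rx":0,"ry":0,"rz":0,"grip":0.12},{"dx":0.25,"dy":-0.065,"dz":0.14,"rx":0,"ry":0,"rz":0,"grip":0.12},{"dx":0.28,"dy":-0.073,"dz":0.15,"rx":0,"ry":0,"rz":0,"grip":0.12},{"dx":0.32,"dy":-0.083,"dz":0.16,"rx":0,"ry":0,"rz":0,"grip":0.12},{"dx":0.36,"dy":-0.094,"dz":0.17,"rx":0,"ry":0,"rz":0,"grip":0.12},{"dx":0.36,"dy":-0.094,"dz":0.17,"rx":0,"ry":0,"rz":0,"grip":0.12}]'
python3 - <<'E'
from h import *
rk()
p,d=grab_frame("wrist"); cv2.imwrite("pics/w7.png",p[:,:,::-1])
p,d=grab_frame("side"); cv2.imwrite("pics/s7.png",cv2.resize(p[180:300,260:400,::-1],None,fx=5,fy=5))
E
```

```text
time: 7.18
tool_pos: [0.531, -0.1767, 0.078]
tcp_rot: [0.991, -0.133, 0.0, -0.0]
contact_force: [1.0, 1.1, 0.3]
opening: 0.0104
t 7.17 rack xyz mm [-52.5 -91.9  78. ] world [ 0.531  -0.1767  0.078 ] F [1.  1.1 0.3] open 0.0104
toolx yaw -15.3 z [ 0.  0. -1.]
```

View pics/w7.png

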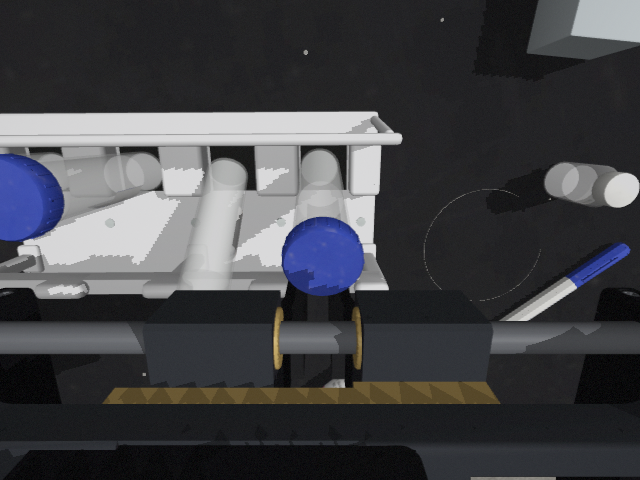

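View pics/s7.png

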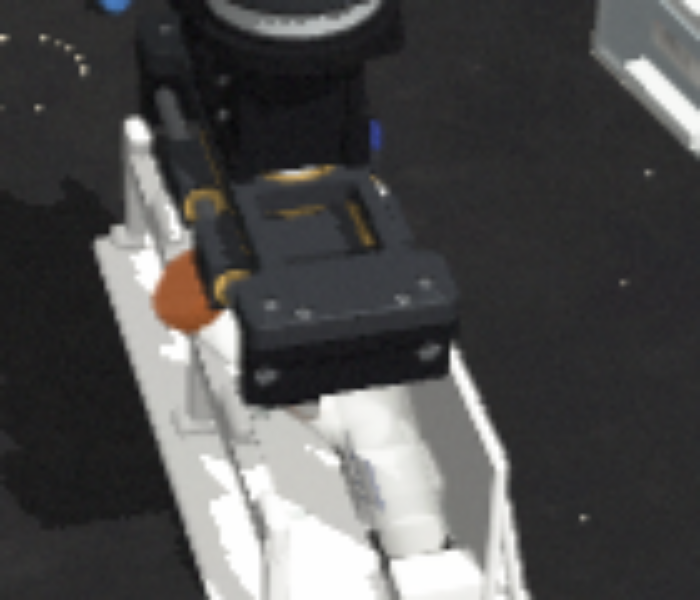

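```bash
python3 -m handwheel '[{"dx":0.03,"dy":-0.008,"dz":0.01,"rx":0,"ry":0,"rz":0,"grip":0.12},{"dx":0.06,"dy":-0.016,"dz":0.02,"rx":0,"ry":0,"rz":0,"grip":0.12},{"dx":0.09,"dy":-0.023,"dz":0.03,"rx":0,"ry":0,"rz":0,"grip":0.12},{"dx":0.12,"dy":-0.031,"dz":0.04,"rx":0,"ry":0,"rz":0,"grip":0.12},{"dx":0.14,"dy":-0.036,"dz":0.04,"rx":0,"ry":0,"rz":0,"grip":0.12},{"dx":0.14,"dy":-0.036,"dz":0.04,"rx":0,"ry":0,"rz":0,"grip":0.12},{"dx":0.14,"dy":-0.036,"dz":0.04,"rx":0,"ry":0,"rz":0,"grip":0.12}]'
python3 - <<'E'
from h import *
rk()
p,d=grab_frame("wrist"); cv2.imwrite("pics/w8.png",p[:,:,::-1])
p,d=grab_frame("side"); cv2.imwrite("pics/s8.png",cv2.resize(p[180:300,260:400,::-1],None,fx=5,fy=5))
E
```

```text
time: 8.15
tool_pos: [0.5445, -0.1803, 0.0819]
tcp_rot: [0.991, -0.133, -0.0, 0.0]
contact_force: [-0.3, -0.4, 0.0]
opening: 0.0108
t 8.15 rack xyz mm [-38.5 -91.8  81.9] world [ 0.5445 -0.1803  0.0819] F [-0.3 -0.4  0. ] open 0.0108
toolx yaw -15.3 z [-0.  0. -1.]
```

View pics/w8.png

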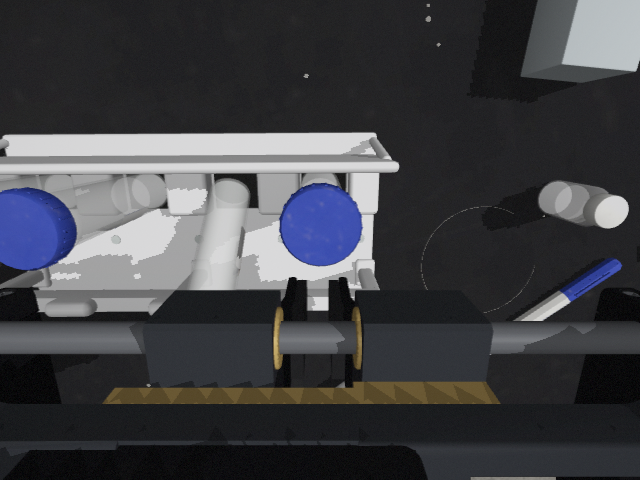

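View pics/s8.png

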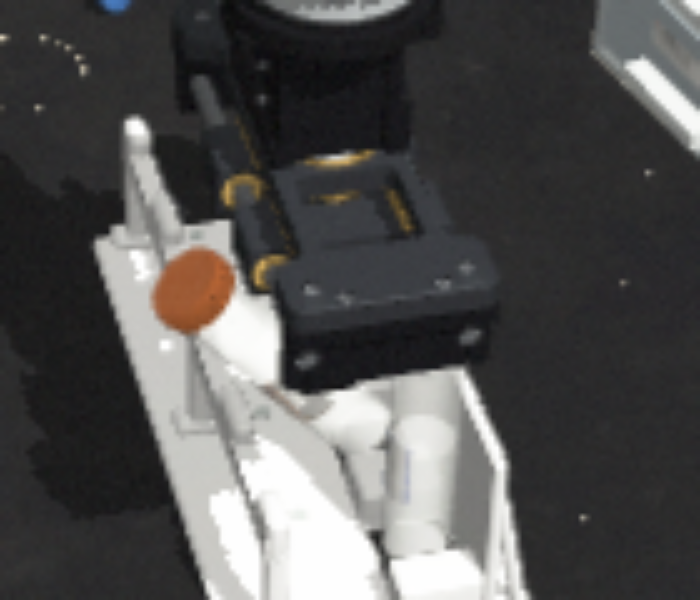

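The blue tube now stands upright (wrist cap at (320,225), in line with the standing blue one) and the fingers are clear of it. I'll back off straight along rack -x, then sidestep to the orange tube.

```bash
python3 -m handwheel '[{"dx":-0.2,"dy":0.053,"dz":0,"rx":0,"ry":0,"rz":0,"grip":0.12},{"dx":-0.5,"dy":0.133,"dz":0,"rx":0,"ry":0,"rz":0,"grip":0.12},{"dx":-0.86,"dy":0.23,"dz":0,"rx":0,"ry":0,"rz":0,"grip":0.12},{"dx":-0.86,"dy":0.23,"dz":0,"rx":0,"ry":0,"rz":0,"grip":0.12}]'
python3 -m handwheel '[{"dx":0.08,"dy":0.3,"dz":0,"rx":0,"ry":0,"rz":0,"grip":0.12},{"dx":0.16,"dy":0.6,"dz":0,"rx":0,"ry":0,"rz":0,"grip":0.12},{"dx":0.16,"dy":0.6,"dz":-0.26,"rx":0,"ry":0,"rz":0,"grip":0.12},{"dx":0.16,"dy":0.6,"dz":-0.26,"rx":0,"ry":0,"rz":0,"grip":0.12}]'
python3 - <<'E'
from h import *
rk()
p,d=grab_frame("wrist"); cv2.imwrite("pics/w9.png",p[:,:,::-1])
p,d=grab_frame("side"); cv2.imwrite("pics/s9.png",cv2.resize(p[180:300,260:400,::-1],None,fx=5,fy=5))
E
```

```text
time: 8.75
tool_pos: [0.4562, -0.1571, 0.0817]
tcp_rot: [0.991, -0.134, -0.001, 0.001]
contact_force: [0.3, -0.0, -0.3]
opening: 0.0107
time: 9.25
tool_pos: [0.4739, -0.0968, 0.0547]
tcp_rot: [0.991, -0.133, -0.002, -0.0]
contact_force: [-0.7, -1.5, -0.2]
opening: 0.0105
t 9.25 rack xyz mm [-128.4  -29.4   54.7] world [ 0.4739 -0.0968  0.0547] F [-0.7 -1.5 -0.2] open 0.0105
toolx yaw -15.3 z [-0.003  0.001 -1.   ]
```

View pics/w9.png

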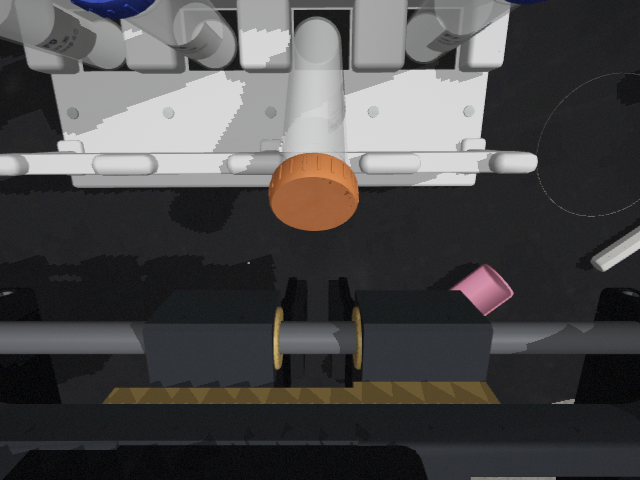

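View pics/s9.png

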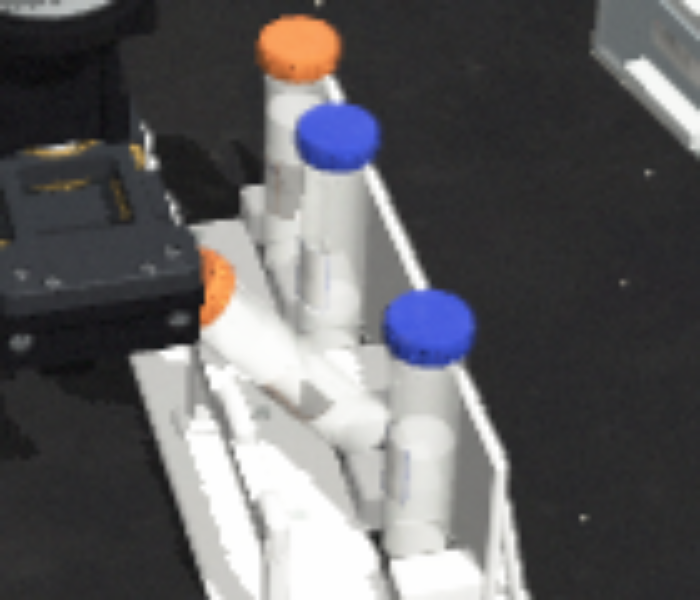

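The blue tube stands by itself at side-crop (428,325). The orange cap is at column 314, so I'll shift 1.5 mm left and repeat the same push.

```bash
python3 -m handwheel '[{"dx":0.08,"dy":-0.005,"dz":0,"rx":0,"ry":0,"rz":0,"grip":0.12},{"dx":0.15,"dy":-0.025,"dz":0,"rx":0,"ry":0,"rz":0,"grip":0.12},{"dx":0.22,"dy":-0.043,"dz":0,"rx":0,"ry":0,"rz":0,"grip":0.12},{"dx":0.27,"dy":-0.056,"dz":0.01,"rx":0,"ry":0,"rz":0,"grip":0.12},{"dx":0.32,"dy":-0.069,"dz":0.03,"rx":0,"ry":0,"rz":0,"grip":0.12},{"dx":0.37,"dy":-0.082,"dz":0.06,"rx":0,"ry":0,"rz":0,"grip":0.12},{"dx":0.42,"dy":-0.095,"dz":0.09,"rx":0,"ry":0,"rz":0,"grip":0.12},{"dx":0.47,"dy":-0.108,"dz":0.12,"rx":0,"ry":0,"rz":0,"grip":0.12},{"dx":0.47,"dy":-0.108,"dz":0.12,"rx":0,"ry":0,"rz":0,"grip":0.12}]'
python3 - <<'E'
from h import *
rk()
p,d=grab_frame("wrist"); cv2.imwrite("pics/w10.png",p[:,:,::-1])
E
```

```text
time: 10.48
tool_pos: [0.5223, -0.1082, 0.0683]
tcp_rot: [0.991, -0.133, 0.0, 0.0]
contact_force: [-0.8, 0.9, 0.6]
opening: 0.0104
t 10.47 rack xyz mm [-78.6 -28.   68.3] world [ 0.5223 -0.1082  0.0683] F [-0.8  0.9  0.6] open 0.0104
toolx yaw -15.3 z [ 0.001 -0.    -1.   ]
```

View pics/w10.png

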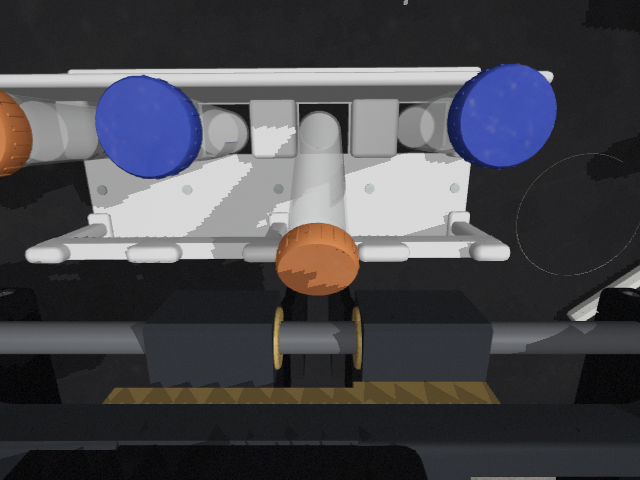

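The orange cap (318,260) is coming up, centred on the fingers. Continuing to the same end point as for the blue tube.

```bash
python3 -m handwheel '[{"dx":0.05,"dy":-0.013,"dz":0.02,"rx":0,"ry":0,"rz":0,"grip":0.12},{"dx":0.10,"dy":-0.026,"dz":0.04,"rx":0,"ry":0,"rz":0,"grip":0.12},{"dx":0.15,"dy":-0.039,"dz":0.06,"rx":0,"ry":0,"rz":0,"grip":0.12},{"dx":0.2,"dy":-0.052,"dz":0.08,"rx":0,"ry":0,"rz":0,"grip":0.12},{"dx":0.25,"dy":-0.065,"dz":0.1,"rx":0,"ry":0,"rz":0,"grip":0.12},{"dx":0.28,"dy":-0.073,"dz":0.11,"rx":0,"ry":0,"rz":0,"grip":0.12},{"dx":0.31,"dy":-0.081,"dz":0.12,"rx":0,"ry":0,"rz":0,"grip":0.12},{"dx":0.34,"dy":-0.089,"dz":0.13,"rx":0,"ry":0,"rz":0,"grip":0.12},{"dx":0.37,"dy":-0.097,"dz":0.13,"rx":0,"ry":0,"rz":0,"grip":0.12},{"dx":0.39,"dy":-0.103,"dz":0.13,"rx":0,"ry":0,"rz":0,"grip":0.12},{"dx":0.39,"dy":-0.103,"dz":0.13,"rx":0,"ry":0,"rz":0,"grip":0.12},{"dx":0.39,"dy":-0.103,"dz":0.13,"rx":0,"ry":0,"rz":0,"grip":0.12}]'
python3 - <<'E'
from h import *
rk()
p,d=grab_frame("wrist"); cv2.imwrite("pics/w11.png",p[:,:,::-1])
E
```

```text
time: 12.02
tool_pos: [0.5606, -0.1184, 0.0809]
tcp_rot: [0.991, -0.133, -0.0, 0.0]
contact_force: [0.2, 0.5, -0.3]
opening: 0.0102
t 12.03 rack xyz mm [-39.  -27.9  80.9] world [ 0.5606 -0.1184  0.0809] F [ 0.2  0.5 -0.3] open 0.0102
toolx yaw -15.3 z [-0. -0. -1.]
```

View pics/w11.png

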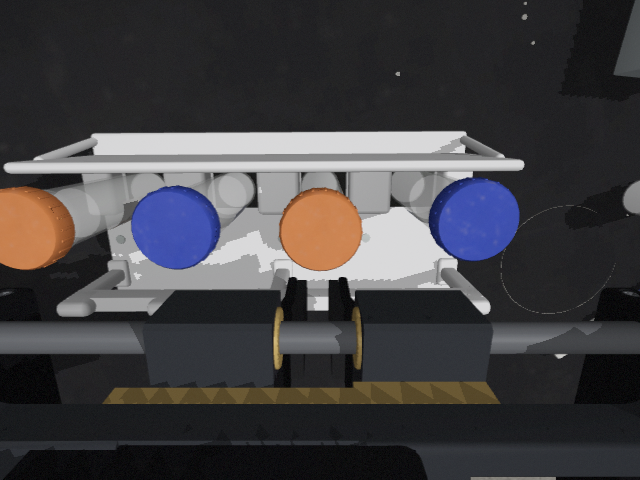

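All four caps are in one line, at rows 219–229. I'll back off, rise and move aside so the top camera can see everything.

```bash
python3 -m handwheel '[{"dx":-0.2,"dy":0.053,"dz":0,"rx":0,"ry":0,"rz":0,"grip":0.12},{"dx":-0.5,"dy":0.133,"dz":0,"rx":0,"ry":0,"rz":0,"grip":0.12},{"dx":-0.9,"dy":0.24,"dz":0,"rx":0,"ry":0,"rz":0,"grip":0.12},{"dx":-0.9,"dy":0.24,"dz":0.6,"rx":0,"ry":0,"rz":0,"grip":0.12},{"dx":-0.9,"dy":0.24,"dz":1,"rx":0,"ry":0,"rz":0,"grip":0.12},{"dx":-0.9,"dy":0.24,"dz":1,"rx":0,"ry":0,"rz":0,"grip":0.12}]'
python3 -m handwheel '[{"dx":-0.27,"dy":-0.46,"dz":0,"rx":0,"ry":0,"rz":0,"grip":0.12},{"dx":-0.54,"dy":-0.92,"dz":0,"rx":0,"ry":0,"rz":0,"grip":0.12},{"dx":-0.54,"dy":-0.92,"dz":0,"rx":0,"ry":0,"rz":0,"grip":0.12}]'
python3 -m handwheel '[{"dx":-0.27,"dy":-0.46,"dz":0,"rx":0,"ry":0,"rz":0,"grip":0.12},{"dx":-0.54,"dy":-0.92,"dz":0,"rx":0,"ry":0,"rz":0,"grip":0.12},{"dx":-0.54,"dy":-0.92,"dz":0,"rx":0,"ry":0,"rz":0,"grip":0.12}]'
python3 -m handwheel '[{"dx":-0.27,"dy":-0.46,"dz":0,"rx":0,"ry":0,"rz":0,"grip":0.12},{"dx":-0.54,"dy":-0.92,"dz":0,"rx":0,"ry":0,"rz":0,"grip":0.12},{"dx":-0.54,"dy":-0.92,"dz":0,"rx":0,"ry":0,"rz":0,"grip":0.12},{"dx":-0.54,"dy":-0.92,"dz":0,"rx":0,"ry":0,"rz":0,"grip":0.12}]'
python3 - <<'E'
from h import *
rk()
z=np.load("rack.npz");o=z['o'];y=float(z['yaw']);E=np.array([[np.cos(y),-np.sin(y)],[np.sin(y),np.cos(y)]])
p,d=grab_frame("top");c=camera_info("top"); cv2.imwrite("pics/t12.png",p[:,:,::-1]);W=cloud(d,c)
r=np.dstack([(W[...,:2]-o)@E,W[...,2]])*1e3
hsv=cv2.cvtColor(p,cv2.COLOR_RGB2HSV)
for b in(-96,-32,32,96):
    k=(abs(r[...,1]-b)<24)&(abs(r[...,0])<60)&(r[...,2]>118)&(d>0)&(hsv[...,1]>120)
    Y=r[k]; print(b,k.sum(),Y.mean(0).round(1),"zrange",np.percentile(Y[:,2],[5,95]).round(1),"x",np.percentile(Y[:,0],[2,98]).round(), "z slope/x",np.polyfit(Y[:,0],Y[:,2],1)[0].round(3))
p0=np.load("top0.npz")['p']; df=np.abs(p.astype(int)-p0).max(2)>50; v,u=np.nonzero(df); print("changed px outside rack:", ((df)&~((np.mgrid[:480,:640][0]<290)&(np.mgrid[:480,:640][0]>180)&(np.mgrid[:480,:640][1]>240)&(np.mgrid[:480,:640][1]<390)))[:350,:].sum())
p,d=grab_frame("side"); cv2.imwrite("pics/s12.png",p[:,:,::-1])
E
```

```text
time: 12.82
tool_pos: [0.473, -0.0948, 0.1847]
tcp_rot: [0.991, -0.133, 0.004, 0.001]
contact_force: [-0.6, 0.6, 0.3]
opening: 0.0104
time: 13.2
tool_pos: [0.4137, -0.1902, 0.1798]
tcp_rot: [0.991, -0.137, -0.001, 0.0]
contact_force: [-0.3, 0.9, -0.1]
opening: 0.0105
time: 13.58
tool_pos: [0.3604, -0.281, 0.18]
tcp_rot: [0.991, -0.137, -0.001, -0.0]
contact_force: [0.9, 0.1, 0.0]
opening: 0.0104
time: 14.08
tool_pos: [0.3101, -0.3687, 0.1804]
tcp_rot: [0.991, -0.132, -0.0, -0.001]
contact_force: [0.5, 0.8, -0.4]
opening: 0.0103
t 14.07 rack xyz mm [-216.4 -334.5  180.4] world [ 0.3101 -0.3687  0.1804] F [ 0.5  0.8 -0.4] open 0.0103
toolx yaw -15.2 z [ 0.     0.002 -1.   ]
-96 216 [  3.  -92.6 129.3] zrange [125.7 132.9] x [-12.  18.] z slope/x -0.016
-32 224 [  2.5 -28.8 129.5] zrange [126.  132.7] x [-13.  18.] z slope/x 0.006
32 218 [  0.   31.7 129.4] zrange [125.9 132.9] x [-15.  16.] z slope/x 0.011
96 223 [-1.000e-01  9.540e+01  1.295e+02] zrange [125.4 133.4] x [-15.  16.] z slope/x 0.01
changed px outside rack: 1916
```

View pics/t12.png

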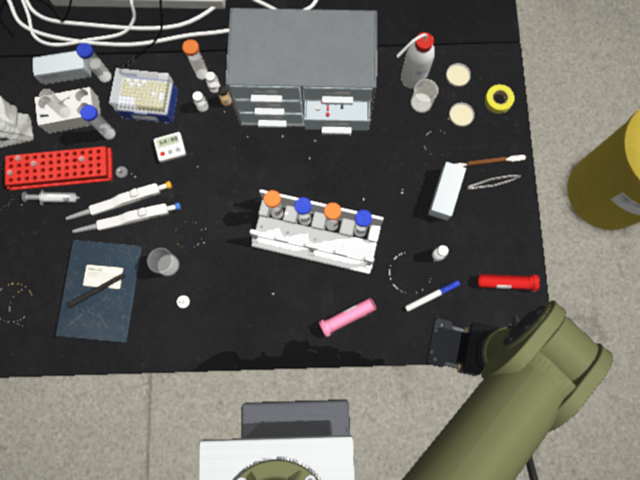

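View pics/s12.png

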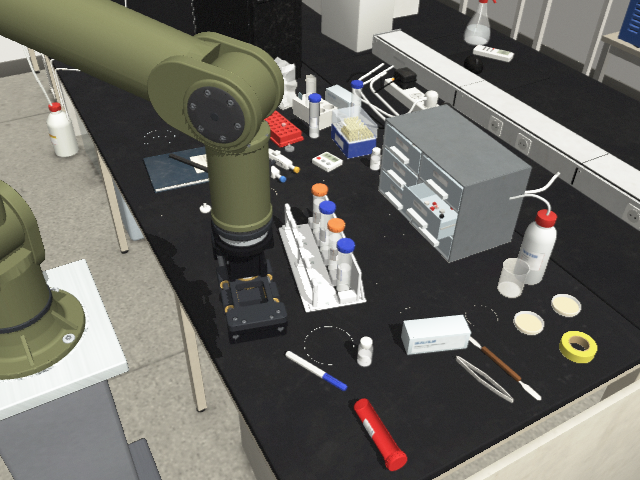

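All four caps are level at z ≈ 129.5 mm, in line, and nothing else on the bench has moved. The changed pixels outside the rack come from the arm. Handing in.

```bash
python3 -c "
from rig import *
print(finish_job())"
```

```text
the job is handed in; nothing more can be done
None
```

Both reclining tubes now stand upright in their own wells: the orange-capped one at rack y -32 and the blue-capped one at y -96. I pushed each cap along rack +x with nearly shut fingertips, without gripping or lifting, and handed in about 14 s into the 48 s allowed.

**Last checks:**
- **Tubes:** all four cap tops are level at z about 129.5 mm, and the two I moved are within 3–4 mm of their well centres.
- **Other items:** in the top and side pictures, the two tubes that already stood and the rest of the bench look unchanged. The raw count of changed pixels outside the rack (1,916) was not zero. I put that down to the arm being in view and did not check each pixel.
- **Hand:** it ended clear of everything. The force readings I saw never went above about 2 N.

**What disagreed:** the real fingertips sat about 30 mm behind the reported tool point. Because of that, my first push passed just above the blue cap without touching it. I measured the offset with two cameras, lowered the hand to match and pushed again.

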